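Pin a three-tier tube rack on its carrying rod

TASK

Put the round three-tier tube rack together so that it can be carried: square up the ragged stack of tiers over the socket of its base, take the carrying rod from the tube rack beside it, pass it down through all three tiers into the socket and press it home past the spring catch until its flange sits flat on the top tier, then let go. Feel your way through - the bores of the lower tiers are out of sight and out of line - and never force it: nowhere press the stack or base harder than 40 N. Leave the tubes and everything else on the bench where they are.

Things in the scene. Friction and masses are not known exactly. Their poses are not given: they have to be found in the camera images.
- socket (a point): centre of the mouth of the socket in the base's tray floor, 16 mm above the bench; z up along its axis; x, y mean nothing. A blind round hole, 16 mm wide, 14 mm deep. A spring catch in it (two balls 2 to 9 mm down) resists the rod's nose with about 5 N, more than its weight, from 9 to 4 mm short of home, then snaps into its neck. Home, the rod's tip is 3 mm above the bench.
- base: base of the three-tier rack, fixed: grey disc 90 mm wide; its round tray has a rim 12 mm high (inside 71, outside 80 mm wide, top 28 mm above the bench). Origin: centre of its underside. On the tray floor stand three loose tiers, each an equal white disc 58 mm wide, 18 mm thick, 70 g, with shallow pockets and one central bore of 16 mm. Base and stack bear at most 40 N.
- top_mid (a point): centre of the top tier, half-way up, 61 mm above the bench, z up; within 6 mm of the socket axis along x and y at first. It hides the others, not measured: the middle one lies likewise; the lowest stands sunk in the tray, 4.5 to 6.2 mm off the axis, direction unknown, 6.5 mm play all round, no room for fingers. Tiers slide easily; pinching the upper two hardly moves the lowest.
- rod_grip (a point): centre of the carrying rod's grip: a black upright paddle 28 mm along x, 14 mm thick along y, 48 mm high along z; 30 mm above the rod's seat, 97 mm above its tip. Rod and grip weigh 140 g. At first the rod hangs upright by its flange in one of the holes of the tube rack.
- rod_seat (a point): centre of the underside of the rod's flange (steel disc 26 mm wide, 6 mm thick), 67 mm above the tip; z points up along the rod. Home, it is 54 mm above the socket's mouth, flat on the top tier.
- rod_tip (a point): centre of the rod's tip: steel shank 14 mm wide, nose chamfered to 12 mm over the last 3 mm, a neck 9 mm wide 6 to 8.5 mm above the tip. z points up along the rod.
- tube_a: capped 5 ml tube, 61 mm long, 15 mm in diameter, cap 21 mm across and 9 mm high, hanging by its cap in a hole of the tube rack, 36 mm or more from the rod; origin at its lower end. Leave alone
- tube_b: the same as tube_a, in another hole. Leave alone
- tape: roll of paper tape, 72 mm across, 24 mm high, lying flat; origin under its centre. Leave alone
- pipette: hand pipette 250 mm long, 30 mm thick, lying on the bench along its x; origin on its axis near its middle. Leave alone
- marker: marker pen 90 mm long, 12 mm thick, lying along its x; origin at its centre. Leave alone
- jar: amber jar with a white lid, 52 mm across, 62 mm high; origin under its centre. Leave alone
- rack: clear tube rack, fixed: 158 mm along x, 60 mm along y, 75 mm high; origin centre of its underside; four holes of 18 mm in a row along x, 36 mm apart; it holds the rod and two tubes
Not all that is in view belongs to the job. Of the things that look like the part that bears rod_grip, the smaller one is meant. Leave any blue look-alike of the part that bears top_mid alone.

How it is judged:
By the outcome, as a careful person would: the job done as asked, in the order asked, and still so for the second after the job is handed in, with the robot touching nothing.
It also fails if it takes over 72 s, if anything falls off the work surface, if the arm or the gripper's body presses on something with over 40 N, if the wrist force passes 120 N, or if a joint passes its speed limit or range.

ROBOT

A 6-joint arm with a two-finger parallel gripper is mounted at the origin on the work surface. World frame = base frame: x ahead of the robot, y to its left, z up, the work surface at z = 0. Lengths are in m, angles in degrees, forces in N, time in s.
With the tool pointing down it reaches from about 0.4 to 0.825 m from the base axis. Payload 7 kg.
Tool frame: the origin (TCP) lies midway between the tips of the shut fingers; the grasp point (between the pads) lies 19 mm behind it; z points along the fingers, y is the line along which they close (so a half turn about z gives the same grasp; the last joint's range is limited). The gripper opens to 88 mm and grips with 3 to 60 N. Pads are 19 mm wide; open, the fingers measure 130 mm over their backs; the gripper's body (78 mm by 193 mm) begins 47 mm behind the grasp point.
Start: joints at [-59.066, 20.546, 0.682, 0, -70.136, -16.507], TCP at [0.168, -0.654, 0.227] pointing down, gripper open.
Joint ranges: [-176.03, 176.03], [-82.01, 121.73], [-58.28, 71.71], [-173.87, 95.51], [-174.79, -0.11], [-173.66, 173.66]. Speed limits (degrees/s): [136.94, 136.94, 172.46, 180, 180, 180].

INTERFACE

Orientations are given as [roll, pitch, yaw] about the fixed x, y, z axes, in that order (R = Rz(yaw) Ry(pitch) Rx(roll)).
In Python, from plant import ctrl gives the robot as it stands.
- The arm moves only by the tool arm_command, never from a script. Its argument "steps" is a list of rows, each an object with "translation": the shift along the tool's x, y, z in mm, a list of three; "rotation": the turn, a rotation vector about the tool's x, y, z in units of 5 degrees (1.0 is 5 degrees), a list of three; "claw": the finger opening in mm, from 0 to 87.6. In form: [{"translation": [x, y, z], "rotation": [rx, ry, rz], "claw": claw}, ...]. A call has 1 to 5 rows; each row is the pose to reach, as a shift and turn from the pose commanded when the call began, along the tool's axes at that moment; what a row does not reach only later rows make up. A row lasts 1/10 s, in which the tool goes at most 50 mm and 8.59 degrees, less where a joint would pass 70% of its speed; a pose out of reach is approached as far as the arm can. A call with a gripper value outside its range is refused whole. The fingers move at their own pace and stop on an object; the grip force is fixed at half the most. Time passes only in rows, so rows that repeat a pose let the fingers close. It gives the time, the measured TCP pose, the force, the opening and the grip force at its end, in the units of the state.
- ctrl.get_obs(): the state, without advancing time (a new reading comes with each control period).
- ctrl.snapshot(name): name is "scene" or "side" or "wrist"; returns (picture, depth): 400x640x3 uint8, red, green, blue; 400x640 float32, m along the optical axis (not along the pixel's ray), 0 where there is no reading.
- ctrl.calibration(name): a dict with "vertical_fov" (degrees; the focal length in pixels is half the picture's height over the tangent of half this angle, whatever the lens; pixels are square), "cx", "cy" (the principal point, pixels), "rvec" (rotation vector, rad) and "tvec" (3), from world to camera coordinates, as OpenCV has them; the wrist camera has in their place "hand_eye" (4x4, takes a point from camera to tool coordinates, whose origin is the TCP and whose axes are the flange's). Camera axes: x right, y down, z forward; pixel columns grow to the right and rows downward; lengths in m; the calibration is good to about 2 mm. A picture is of the moment at which its call begins: read the wrist's pose just before it. calibration takes no time and is no camera call.
- ctrl.close_job(): hands the job in; it is judged then, once.
The state is a dict: "clock": time; "joint_pos": joint angles; "qvel": joint speeds; "tau": joint torques, N m; "tool_pos": TCP position; "orientation": TCP orientation; "force": force on the tool from outside, world axes, zero at the start; "moment": the same for the moment, N m; "opening": finger opening in m; "gripper_force": force on a finger pad.
Only numpy, scipy, OpenCV 4.12 (cv2) and the standard library are available. Lean on these libraries where they do the work, as an engineer would, in place of code of your own. Each camera call takes 0.05 s, during which the arm holds its last target. There are 200 camera calls.

## Working session

There is one attempt and no reset: what is moved stays moved. The work goes in short steps, Python scripts to look and compute and a tool call to move; the robot and the scene stay as the last step left them, time stands still between calls to the robot, and variables do not carry over. Pictures are saved under pics/ and viewed, at most 10 in all, crops included, and the job is handed in when it is done.

Besides the shell and the picture viewer there is one more tool, called after "Call:" by a JSON object that holds its "name" and its "arguments", one argument or row to a line. arm_command: Moves the arm, as the interface text tells. Its arguments: {"type":"object","properties":{"steps":{"type":"array"}},"required":["steps"]}

```bash
mkdir -p pics; ls; cat > h.py <<'E'
import numpy as np, cv2
from plant import ctrl
from scipy.spatial.transform import Rotation as R
def cam(n):
    c=ctrl.calibration(n); f=200/np.tan(np.radians(c["vertical_fov"])/2)
    if n=="wrist":
        o=ctrl.get_obs(); T=np.eye(4); T[:3,:3]=R.from_euler('xyz',o["orientation"],degrees=True).as_matrix(); T[:3,3]=o["tool_pos"]
        M=T@np.array(c["hand_eye"])
    else:
        W=np.eye(4); W[:3,:3]=cv2.Rodrigues(np.array(c["rvec"],float))[0]; W[:3,3]=np.ravel(c["tvec"]); M=np.linalg.inv(W)
    return f,c["cx"],c["cy"],M
def shot(n,save=None):
    k=cam(n); p,d=ctrl.snapshot(n)
    if save: cv2.imwrite(save,p[:,:,::-1]); np.savez(save[:-4]+'.npz',p=p,d=d,f=k[0],cx=k[1],cy=k[2],M=k[3])
    return p,d,k
def cloud(d,k):
    f,cx,cy,M=k; v,u=np.mgrid[:d.shape[0],:d.shape[1]]
    P=np.stack([(u-cx)/f*d,(v-cy)/f*d,d],-1)@M[:3,:3].T+M[:3,3]
    P[d==0]=np.nan
    return P
E
python3 - <<'E'
from h import *
print(ctrl.get_obs())
ps=[shot(n,f'pics/{n}0.png')[0] for n in("scene","side")]
for n in("scene","side"): print(ctrl.calibration(n))
E
```

```text
pics
{'clock': 0.0, 'joint_pos': array([-5.90649886e+01,  2.05894730e+01,  6.36307481e-01, -2.01188221e-02,
       -7.01351705e+01, -1.65058822e+01]), 'qvel': array([ 0.04513356, -0.11755561, -0.0056514 ,  0.03781907,  0.08270449,
        0.09461938]), 'tau': array([ 5.15685842e-04, -5.82707334e+01,  2.93053633e+01,  6.99657887e+00,
        6.85199499e-03, -1.77102997e-04]), 'tool_pos': array([ 0.16805184, -0.6532665 ,  0.22566408]), 'orientation': array([ 1.79909930e+02, -6.96598775e-03, -1.65577716e+02]), 'force': array([ 0.64274289,  0.03460146, -0.7293728 ]), 'moment': array([ 0.01106378, -0.02123352,  0.04007846]), 'gripper_force': 0.0, 'opening': 0.08755723860520093}
{'vertical_fov': 52.791044721114446, 'cx': 318.4592728652563, 'cy': 201.33120488183152, 'rvec': array([ 1.73934411,  1.48279592, -0.81611354]), 'tvec': array([-0.05922666, -0.24604453,  1.39147317])}
{'vertical_fov': 46.26030664217107, 'cx': 313.37123491324763, 'cy': 197.58581038558745, 'rvec': array([ 0.76143922, -2.67376884,  1.03222827]), 'tvec': array([0.4735233 , 0.27294012, 1.07608146])}
```

View pics/scene0.png

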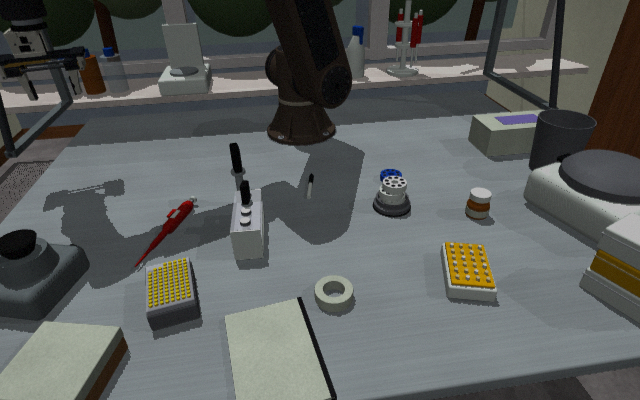

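View pics/side0.png

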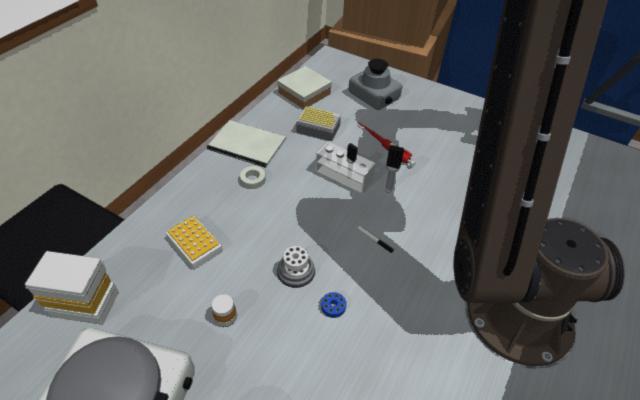

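The scene view shows the stack at about (393,190) with a blue look-alike behind it. The rack is at (248,225) with the smaller black grip at (246,193), and a bigger look-alike stands at (236,158). In the side view the stack is at (295,262), the rod grip at (352,152) and the larger grip at (395,157).

```bash
python3 - <<'E'
from h import *
for n,bs in (("scene",dict(stack=(365,165,420,220),rack=(228,180,270,262),big=(226,140,246,190))),("side",dict(stack=(272,240,320,290),rack=(310,138,380,192),big=(385,143,408,175)))):
    z=np.load(f'pics/{n}0.npz'); P=cloud(z['d'],(z['f'],z['cx'],z['cy'],z['M'])); p=z['p'].astype(int)
    print(n,'reading',(z['d']>0).mean())
    for b,(u0,v0,u1,v1) in bs.items():
        Q=P[v0:v1,u0:u1].reshape(-1,3); c=p[v0:v1,u0:u1].reshape(-1,3)
        ok=np.isfinite(Q[:,0]); Q=Q[ok];c=c[ok]
        if b=='stack':
            for lo,hi in((.062,.078),(.02,.034)):
                m=(Q[:,2]>lo)&(Q[:,2]<hi); S=Q[m]
                # exclude blue
                cc=c[m]; S=S[(cc[:,2]-cc[:,0])<40]
                print(b,lo,len(S),S.min(0).round(4),S.max(0).round(4),np.median(S,0).round(4))
        else:
            m=(c.max(1)<50)&(Q[:,2]>.075); S=Q[m]
            if len(S): print(b,'black',len(S),S.min(0).round(4),S.max(0).round(4),S.mean(0).round(4))
            m=(Q[:,2]>.068)&(Q[:,2]<.08); S=Q[m]
            if b=='rack' and len(S)>4: print('racktop',len(S),cv2.minAreaRect(S[:,:2].astype(np.float32)),S.mean(0))
E
```

```text
scene reading 0.99591796875
stack 0.062 292 [0.4682 0.1415 0.0621] [0.5288 0.1987 0.0725] [0.5049 0.1691 0.0692]
stack 0.02 246 [0.4752 0.1281 0.02  ] [0.5402 0.2069 0.034 ] [0.5225 0.1635 0.0257]
rack black 237 [ 0.5242 -0.1905  0.0771] [ 0.6238 -0.169   0.1304] [ 0.5564 -0.1778  0.1049]
racktop 1002 ((0.5307141542434692, -0.17792004346847534), (0.06264370679855347, 0.21609510481357574), 88.65162658691406) [ 0.57224032 -0.17877551  0.07436153]
big black 313 [ 0.4095 -0.208   0.0981] [ 0.5547 -0.1746  0.1641] [ 0.4543 -0.1932  0.1352]
side reading 0.9959375
stack 0.062 419 [0.4711 0.1456 0.062 ] [0.529  0.2017 0.0752] [0.4994 0.1757 0.0709]
stack 0.02 260 [0.461  0.1341 0.02  ] [0.5401 0.2129 0.034 ] [0.4823 0.1916 0.0286]
rack black 125 [ 0.5272 -0.1785  0.0838] [ 0.5531 -0.1641  0.1324] [ 0.5386 -0.1696  0.1122]
racktop 724 ((0.5593463182449341, -0.17652669548988342), (0.06577414274215698, 0.16007761657238007), 88.93368530273438) [ 0.55365699 -0.1713037   0.0758605 ]
big black 292 [ 0.4058 -0.2016  0.1006] [ 0.443  -0.1793  0.1671] [ 0.4239 -0.1877  0.1392]
```

```bash
cat >> h.py <<'E'
def goto(x,y,z,yaw):
    o=ctrl.get_obs(); A=R.from_euler('xyz',o["orientation"],degrees=True); B=R.from_euler('xyz',[180,0,yaw],degrees=True)
    print('shift mm',(A.inv().apply(np.array([x,y,z])-o["tool_pos"])*1e3).round(1),'rot',(np.degrees((A.inv()*B).as_rotvec())/5).round(3))
E
python3 - <<'E'
from h import *
np.set_printoptions(suppress=True,precision=4)
print(ctrl.calibration("wrist"))
goto(.5,-.172,.26,180); goto(.5,.172,.26,180)
E
```

```text
{'vertical_fov': 61.47467762935076, 'cx': 320.24991201490764, 'cy': 197.35200482987398, 'hand_eye': array([[-0.0001, -0.9553, -0.2956,  0.0801],
       [ 1.    , -0.0001, -0.    , -0.0005],
       [ 0.    , -0.2956,  0.9553, -0.1572],
       [ 0.    ,  0.    ,  0.    ,  1.    ]])}
shift mm [-441.3  383.5  -33.8] rot [ 0.017 -0.004  2.884]
shift mm [-527.   716.7  -33.3] rot [ 0.017 -0.004  2.884]
```

Call:
{"name": "arm_command", "arguments": {
  "steps": [
    {"translation": [-38, 33, -10], "rotation": [0, 0, 0.6], "claw": 87},
    {"translation": [-76, 66, -20], "rotation": [0, 0, 1.2], "claw": 87},
    {"translation": [-114, 99, -30], "rotation": [0, 0, 1.8], "claw": 87},
    {"translation": [-152, 132, -34], "rotation": [0, 0, 2.4], "claw": 87},
    {"translation": [-190, 165, -34], "rotation": [0, 0, 2.88], "claw": 87}
  ]
}}

```text
clock: 0.6
tool_pos: [0.3092, -0.4489, 0.261]
orientation: [-180.0, 0.0, 179.9]
force: [1.7, -1.1, 0.0]
opening: 0.0869
gripper_force: 0.0
```

```bash
python3 -c "
from h import *
o=ctrl.get_obs();print(o['clock'],o['tool_pos'],o['orientation'],o['joint_pos'])
goto(.5,-.172,.26,180)"
```

```text
0.6 [ 0.30918231 -0.44891207  0.26103244] [-1.79968147e+02  3.77713628e-02  1.79892205e+02] [-3.48380190e+01  7.02832855e+00 -1.27431496e+01  4.95281797e-03
 -7.01793326e+01 -5.52714638e+01]
shift mm [-190.3  277.3    1. ] rot [-0.006  0.008 -0.022]
```

Call:
{"name": "arm_command", "arguments": {
  "steps": [
    {"translation": [-27, 39, 0], "rotation": [0, 0, 0], "claw": 87},
    {"translation": [-54, 78, 0], "rotation": [0, 0, 0], "claw": 87},
    {"translation": [-81, 117, 0], "rotation": [0, 0, 0], "claw": 87},
    {"translation": [-108, 156, 0], "rotation": [0, 0, 0], "claw": 87},
    {"translation": [-136, 196, 0], "rotation": [0, 0, 0], "claw": 87}
  ]
}}

```text
clock: 1.1
tool_pos: [0.4448, -0.2525, 0.2605]
orientation: [180.0, 0.0, -180.0]
force: [0.1, -1.4, 0.8]
opening: 0.0869
gripper_force: 0.0
```

Call:
{"name": "arm_command", "arguments": {
  "steps": [
    {"translation": [-27, 40, 0], "rotation": [0, 0, 0], "claw": 87},
    {"translation": [-54, 80, 0], "rotation": [0, 0, 0], "claw": 87},
    {"translation": [-54, 80, 0], "rotation": [0, 0, 0], "claw": 87}
  ]
}}

```text
clock: 1.4
tool_pos: [0.5007, -0.1704, 0.26]
orientation: [180.0, -0.0, -179.7]
force: [-0.7, -0.6, -0.2]
opening: 0.0869
gripper_force: 0.0
```

```bash
python3 - <<'E'
from h import *
o=ctrl.get_obs();print(o['clock'],o['tool_pos'],o['orientation'])
p,d,k=shot('wrist','pics/w1.png'); P=cloud(d,k); c=p.astype(int)
m=(c.max(2)<60)&(P[...,2]>.08)&(P[...,2]<.14)&(P[...,0]>.51)
S=P[m]; print(len(S))
t=S[S[:,2]>.122]; print('top',len(t),cv2.minAreaRect(t[:,:2].astype(np.float32)),t[:,2].mean())
goto(.5,.172,.26,180)
E
```

```text
1.4 [ 0.50067658 -0.17042711  0.26001134] [ 1.79973936e+02 -2.01140664e-03 -1.79715015e+02]
526
top 362 ((0.5387703776359558, -0.17742782831192017), (0.01271920744329691, 0.025883646681904793), 79.60965728759766) 0.12743487703811923
shift mm [ -2.2 344.   -0. ] rot [ 0.003 -0.011  0.051]
```

View pics/w1.png

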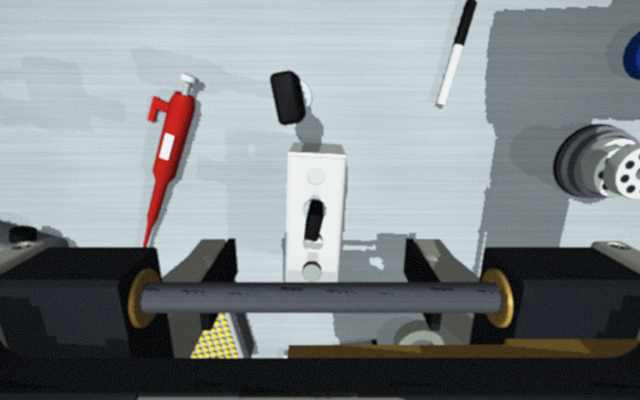

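The wrist view shows the grip in the rack at (315,220), turned about -10°, with tube caps at (316,177) and (311,270). The stack is at the right edge, around (605,165). Squaring comes first, so I'm going over the stack.

Call:
{"name": "arm_command", "arguments": {
  "steps": [
    {"translation": [0, 48, 0], "rotation": [0, 0, 0], "claw": 87},
    {"translation": [0, 96, 0], "rotation": [0, 0, 0], "claw": 87},
    {"translation": [0, 144, 0], "rotation": [0, 0, 0], "claw": 87},
    {"translation": [0, 192, 0], "rotation": [0, 0, 0], "claw": 87},
    {"translation": [0, 240, 0], "rotation": [0, 0, 0], "claw": 87}
  ]
}}

```text
clock: 1.95
tool_pos: [0.4975, 0.0664, 0.2607]
orientation: [180.0, 0.0, 180.0]
force: [2.0, 0.9, 0.9]
opening: 0.0866
gripper_force: 0.0
```

Call:
{"name": "arm_command", "arguments": {
  "steps": [
    {"translation": [0, 46, 10], "rotation": [0, 0, 0], "claw": 87},
    {"translation": [0, 92, 30], "rotation": [0, 0, 0], "claw": 87},
    {"translation": [0, 104, 40], "rotation": [0, 0, 0.05], "claw": 87},
    {"translation": [0, 104, 40], "rotation": [0, 0, 0.05], "claw": 87}
  ]
}}

```text
clock: 2.35
tool_pos: [0.4971, 0.1699, 0.2186]
orientation: [-179.9, -0.2, 179.9]
force: [-0.3, -0.7, -0.4]
opening: 0.0868
gripper_force: 0.0
```

```bash
cat > fit.py <<'E'
from h import *
from scipy.optimize import least_squares
def circ(S,r=None):
    if r is None:
        return least_squares(lambda q:np.hypot(S[:,0]-q[0],S[:,1]-q[1])-q[2],[*S[:,:2].mean(0),.03],loss='soft_l1',f_scale=.001).x
    return least_squares(lambda q:np.hypot(S[:,0]-q[0],S[:,1]-q[1])-r,S[:,:2].mean(0),loss='soft_l1',f_scale=.001).x
E
python3 - <<'E'
from fit import *
o=ctrl.get_obs();print(o['clock'],o['tool_pos'],o['orientation'])
p,d,k=shot('wrist','pics/w2.png'); P=cloud(d,k)
R0=np.hypot(P[...,0]-.5,P[...,1]-.172)
T=P[(R0<.05)&(P[...,2]>.066)&(P[...,2]<.076)]; print('top z',np.median(T[:,2]),cv2.minEnclosingCircle(T[:,:2].astype(np.float32)))
for lo,hi in((.025,.032),(.013,.02),(.035,.05),(.054,.066),(.01,.014)):
    S=P[(R0<.06)&(P[...,2]>lo)&(P[...,2]<hi)]
    if len(S)>20: print(lo,len(S),S.mean(0),cv2.minEnclosingCircle(S[:,:2].astype(np.float32)))
cv2.imwrite('pics/w2c.png',cv2.resize(p[60:300,160:480,::-1],(800,600),interpolation=cv2.INTER_CUBIC))
E
```

```text
2.35 [0.4970735  0.16991467 0.21855087] [-1.79886392e+02 -1.77324314e-01  1.79856553e+02]
top z 0.06914001956394442 ((0.4996122121810913, 0.1719241589307785), 0.02934524044394493)
0.025 650 [0.47963374 0.17140196 0.02739118] ((0.5004076957702637, 0.16925421357154846), 0.04006633162498474)
0.013 638 [0.47640718 0.16628502 0.01468276] ((0.4994560182094574, 0.16927063465118408), 0.04441256448626518)
0.035 92 [0.48959893 0.15214938 0.0446649 ] ((0.49928590655326843, 0.1662052720785141), 0.03350606933236122)
0.054 164 [0.4865291  0.17129551 0.06037074] ((0.487113356590271, 0.17067313194274902), 0.02601396106183529)
0.01 488 [0.47894027 0.17004393 0.01279717] ((0.5004183053970337, 0.16931557655334473), 0.04503614455461502)
```

View pics/w2c.png

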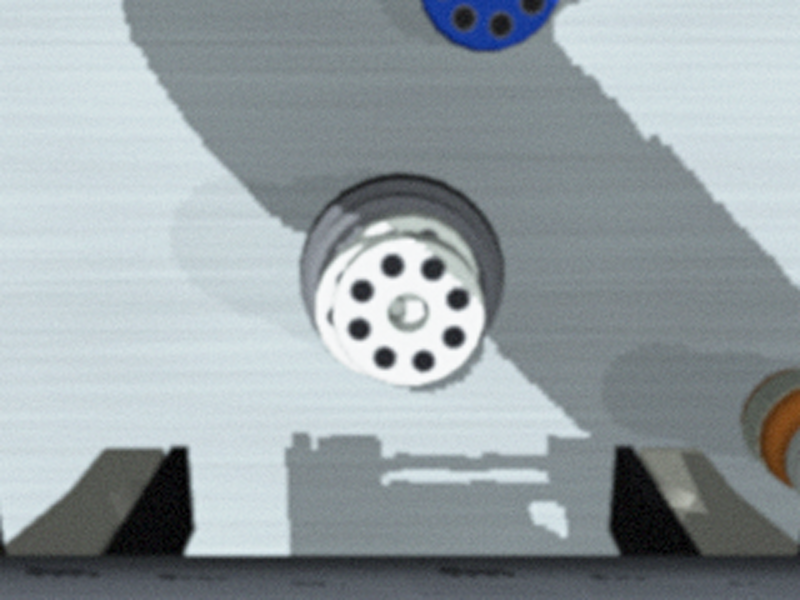

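The crop shows the top tier centred at (408,310) with its bore slightly off, and the middle tier shifted left. The lowest tier's side is a whitish band near (400,225), and the grey base is centred at about (402,270).

```bash
python3 - <<'E'
from fit import *
C=np.array([.5004,.1693])
ALL={}
for n in('w2','scene0','side0'):
    z=np.load(f'pics/{n}.npz'); P=cloud(z['d'],(z['f'],z['cx'],z['cy'],z['M'])); c=z['p'].astype(int)
    r=np.hypot(P[...,0]-C[0],P[...,1]-C[1])
    white=(c.min(2)>85)&(c.max(2)-c.min(2)<40)
    # base centre in this camera: rim top outer edge & disc
    S=P[(r<.05)&(P[...,2]>.02)&(P[...,2]<.0275)&(r>.036)]
    b=circ(S,.040) if len(S)>20 else None
    print(n,'rim',None if b is None else b.round(4),len(S))
    for lo,hi,nm in((.0285,.0335,'low'),(.037,.050,'mid'),(.055,.067,'top')):
        S=P[(r<.040)&(P[...,2]>lo)&(P[...,2]<hi)&white]
        if len(S)<8: print(nm,len(S)); continue
        q=circ(S,.029); e=np.hypot(S[:,0]-q[0],S[:,1]-q[1])-.029
        print(' ',nm,len(S),q.round(4),'rms',e.std().round(4),'ang',np.degrees(np.arctan2(S[:,1]-q[1],S[:,0]-q[0])).round()[[0,-1]], 'off',((q-C)*1e3).round(1))
        ALL.setdefault(nm,[]).append(S)
for nm,L in ALL.items():
    S=np.vstack(L); q=circ(S,.029); print(nm,q.round(4),((q-C)*1e3).round(1))
E
```

```text
w2 rim [0.5026 0.1691] 395
  low 254 [0.4987 0.1726] rms 0.0067 ang [-163.  -26.] off [-1.7  3.3]
  mid 81 [0.5033 0.1639] rms 0.0074 ang [-178.  -15.] off [ 2.9 -5.4]
  top 168 [0.4993 0.1721] rms 0.0097 ang [-174.   -5.] off [-1.1  2.8]
scene0 rim [0.499  0.1688] 115
low 6
  mid 52 [0.5558 0.1471] rms 0.0031 ang [-176.  152.] off [ 55.4 -22.2]
  top 76 [0.4985 0.1705] rms 0.0079 ang [153. -16.] off [-1.9  1.2]
side0 rim [0.5013 0.1692] 65
  low 94 [0.495  0.1731] rms 0.0051 ang [  1. 126.] off [-5.4  3.8]
  mid 37 [0.5039 0.1693] rms 0.0062 ang [-58. 149.] off [ 3.5 -0. ]
  top 83 [0.5005 0.1726] rms 0.0084 ang [-28. 130.] off [0.1 3.3]
low [0.4983 0.1728] [-2.1  3.5]
mid [0.5028 0.1648] [ 2.4 -4.5]
top [0.4992 0.172 ] [-1.2  2.7]
```

Call:
{"name": "arm_command", "arguments": {
  "steps": [
    {"translation": [-3.3, -0.6, 45], "rotation": [0, 0, 0], "claw": 87},
    {"translation": [-3.3, -0.6, 90], "rotation": [0, 0, 0], "claw": 87},
    {"translation": [-3.3, -0.6, 135], "rotation": [0, 0, 0], "claw": 87},
    {"translation": [-3.3, -0.6, 165], "rotation": [0, 0, 0], "claw": 87},
    {"translation": [-3.3, -0.6, 181], "rotation": [0, 0, 0], "claw": 87}
  ]
}}

```text
clock: 2.9
tool_pos: [0.5007, 0.1663, 0.0376]
orientation: [-179.9, -0.1, 179.6]
force: [0.4, 0.8, -0.3]
opening: 0.0868
gripper_force: 0.0
```

```bash
python3 -c "
from h import *
o=ctrl.get_obs();print(o['clock'],o['tool_pos'],o['orientation'],o['force'],o['joint_pos'])
goto(.5004,.1693,.037,180)"
```

```text
2.9 [0.50066214 0.16627284 0.03761842] [-1.79892786e+02 -1.33794858e-01  1.79645516e+02] [ 0.44393902  0.79542134 -0.28747889] [ 3.96879927e+01  1.86398729e+01 -3.09836972e+01 -6.15034004e-03
 -4.05478354e+01 -1.30037672e+02]
shift mm [0.3 3.  0.6] rot [-0.021 -0.027 -0.071]
```

Call:
{"name": "arm_command", "arguments": {
  "steps": [
    {"translation": [0.3, 3, 0.6], "rotation": [0, 0, -0.07], "claw": 87},
    {"translation": [0.3, 3, 0.6], "rotation": [0, 0, -0.07], "claw": 70},
    {"translation": [0.3, 3, 0.6], "rotation": [0, 0, -0.07], "claw": 62},
    {"translation": [0.3, 3, 0.6], "rotation": [0, 0, -0.07], "claw": 58},
    {"translation": [0.3, 3, 0.6], "rotation": [0, 0, -0.07], "claw": 58}
  ]
}}

```text
clock: 3.4
tool_pos: [0.5016, 0.1719, 0.0401]
orientation: [180.0, 0.1, -179.9]
force: [0.9, -1.9, 4.2]
opening: 0.0616
gripper_force: 2.5
```

```bash
python3 -c "
from h import *
o=ctrl.get_obs();print(o['clock'],o['tool_pos'],o['orientation'],o['force'],o['opening'],o['gripper_force'])
o=ctrl.get_obs();print(o['tool_pos'])
goto(.5004,.1693,.037,180)"
```

```text
3.4 [0.50156791 0.17194747 0.04014896] [ 1.79967262e+02  7.77101814e-02 -1.79859463e+02] [ 0.87227247 -1.91932845  4.21631418] 0.06163062454511474 2.4854730183142237
[0.50156791 0.17194747 0.04014896]
shift mm [ 1.2 -2.6  3.1] rot [0.007 0.016 0.028]
```

Call:
{"name": "arm_command", "arguments": {
  "steps": [
    {"translation": [0, 0, 0], "rotation": [0, 0, 0], "claw": 58},
    {"translation": [0, 0, 0], "rotation": [0, 0, 0], "claw": 58}
  ]
}}

```text
clock: 3.6
tool_pos: [0.5013, 0.1719, 0.0395]
orientation: [180.0, 0.0, -179.9]
force: [0.9, -2.8, 3.8]
opening: 0.0581
gripper_force: 2.5
```

Call:
{"name": "arm_command", "arguments": {
  "steps": [
    {"translation": [0, 0, 0], "rotation": [0, 0, 0], "claw": 58}
  ]
}}

```text
clock: 3.7
tool_pos: [0.5012, 0.172, 0.0392]
orientation: [180.0, 0.0, -179.9]
force: [0.9, -2.5, 3.6]
opening: 0.0582
gripper_force: 2.4
```

```bash
python3 -c "
from h import *
o=ctrl.get_obs();print(o['clock'],o['tool_pos'],o['orientation'],o['force'],o['opening'],o['gripper_force'],o['joint_pos'],o['qvel'])
"
```

```text
3.7 [0.50119401 0.17199382 0.03919318] [ 1.79997198e+02  1.84115951e-02 -1.79865343e+02] [ 0.92358526 -2.47363918  3.6244768 ] 0.058194933725207385 2.4123168260848615 [ 4.01689842e+01  1.85957991e+01 -3.07646542e+01  1.48948154e-02
 -4.06236483e+01 -1.30045631e+02] [ 0.0830488   0.26324009 -0.06646294 -0.00190751  0.11683962  0.09706404]
```

Call:
{"name": "arm_command", "arguments": {
  "steps": [
    {"translation": [0.8, -2.7, 0], "rotation": [0, 0, 0], "claw": 58},
    {"translation": [0.8, -2.7, 0], "rotation": [0, 0, 0], "claw": 58},
    {"translation": [0.8, -2.7, 0], "rotation": [0, 0, 0], "claw": 58},
    {"translation": [0.8, -2.7, 0], "rotation": [0, 0, 0], "claw": 57.5},
    {"translation": [0.8, -2.7, 0], "rotation": [0, 0, 0], "claw": 57.5}
  ]
}}

```text
clock: 4.2
tool_pos: [0.5003, 0.1695, 0.0388]
orientation: [180.0, 0.0, -179.9]
force: [0.3, 0.9, -0.6]
opening: 0.0578
gripper_force: 7.2
```

Call:
{"name": "arm_command", "arguments": {
  "steps": [
    {"translation": [0, 0, 0], "rotation": [0, 0, 0], "claw": 84},
    {"translation": [0, 0, 0], "rotation": [0, 0, 0], "claw": 84},
    {"translation": [0, 0, 0], "rotation": [0, 0, -1.5], "claw": 84},
    {"translation": [0, 0, 0], "rotation": [0, 0, -3.2], "claw": 84},
    {"translation": [0, 0, 0], "rotation": [0, 0, -4.9], "claw": 84}
  ]
}}

```text
clock: 4.7
tool_pos: [0.5, 0.169, 0.0388]
orientation: [-180.0, -0.0, -155.0]
force: [-0.0, -0.2, 0.0]
opening: 0.0835
gripper_force: 0.0
```

Call:
{"name": "arm_command", "arguments": {
  "steps": [
    {"translation": [0, 0, 0], "rotation": [0, 0, -1.7], "claw": 84},
    {"translation": [0, 0, 0], "rotation": [0, 0, -3.4], "claw": 84},
    {"translation": [0, 0, 0], "rotation": [0, 0, -5.1], "claw": 84},
    {"translation": [0, 0, 0], "rotation": [0, 0, -6.8], "claw": 84},
    {"translation": [0, 0, 0], "rotation": [0, 0, -8.5], "claw": 84}
  ]
}}

```text
clock: 5.2
tool_pos: [0.5, 0.169, 0.0388]
orientation: [180.0, -0.0, -112.5]
force: [-0.8, -0.0, 0.5]
opening: 0.0841
gripper_force: 0.0
```

Call:
{"name": "arm_command", "arguments": {
  "steps": [
    {"translation": [0, 0, 0], "rotation": [0, 0, -1.7], "claw": 84},
    {"translation": [0, 0, 0], "rotation": [0, 0, -3.4], "claw": 84},
    {"translation": [0, 0, 0], "rotation": [0, 0, -4.6], "claw": 84},
    {"translation": [0, 0, 0], "rotation": [0, 0, -4.6], "claw": 84},
    {"translation": [0, 0, 0], "rotation": [0, 0, -4.6], "claw": 84}
  ]
}}

```text
clock: 5.7
tool_pos: [0.5001, 0.1691, 0.0388]
orientation: [180.0, -0.0, -90.1]
force: [-1.4, 0.3, -0.5]
opening: 0.0839
gripper_force: 0.0
```

```bash
python3 -c "
from h import *
o=ctrl.get_obs();print(o['clock'],o['force'],o['opening'],o['tool_pos'],o['orientation'])
goto(.5004,.1693,.0375,-90)
"
```

```text
5.7 [-1.42091231  0.25867685 -0.52593332] 0.08394715343569849 [0.50011471 0.16913146 0.03882089] [ 1.79979146e+02 -1.44708401e-02 -9.00672058e+01]
shift mm [-0.2 -0.3  1.3] rot [ 0.004 -0.003 -0.013]
```

Good. I'll pinch along x, then rise for a look.

Call:
{"name": "arm_command", "arguments": {
  "steps": [
    {"translation": [0, -0.3, 1], "rotation": [0, 0, 0], "claw": 66},
    {"translation": [0, -0.3, 1], "rotation": [0, 0, 0], "claw": 60},
    {"translation": [0, -0.3, 1], "rotation": [0, 0, 0], "claw": 58},
    {"translation": [0, -0.3, 1], "rotation": [0, 0, 0], "claw": 57.5},
    {"translation": [0, -0.3, 1], "rotation": [0, 0, 0], "claw": 57.5}
  ]
}}

```text
clock: 6.2
tool_pos: [0.5006, 0.1694, 0.0379]
orientation: [-180.0, 0.0, -89.9]
force: [0.6, 0.5, -1.4]
opening: 0.0582
gripper_force: 0.6
```

Call:
{"name": "arm_command", "arguments": {
  "steps": [
    {"translation": [0, 0, 0], "rotation": [0, 0, 0], "claw": 57.5},
    {"translation": [0, 0, 0], "rotation": [0, 0, 0], "claw": 57.5},
    {"translation": [0, 0, 0], "rotation": [0, 0, 0], "claw": 57.5}
  ]
}}

```text
clock: 6.5
tool_pos: [0.5006, 0.1693, 0.0379]
orientation: [180.0, 0.0, -89.9]
force: [0.9, 0.4, -0.3]
opening: 0.0577
gripper_force: 9.4
```

Call:
{"name": "arm_command", "arguments": {
  "steps": [
    {"translation": [0, 0, 0], "rotation": [0, 0, 0], "claw": 80},
    {"translation": [0, 0, 0], "rotation": [0, 0, 0], "claw": 84},
    {"translation": [0, 0, -35], "rotation": [0, 0, 0], "claw": 84},
    {"translation": [0, 0, -80], "rotation": [0, 0, 0], "claw": 84},
    {"translation": [0, 0, -125], "rotation": [0, 0, 0], "claw": 84}
  ]
}}

```text
clock: 7.0
tool_pos: [0.5001, 0.1689, 0.1641]
orientation: [179.9, -0.1, -89.9]
force: [1.2, 1.1, -0.4]
opening: 0.0835
gripper_force: 0.0
```

Call:
{"name": "arm_command", "arguments": {
  "steps": [
    {"translation": [0, 0, -40], "rotation": [0, 0, 0], "claw": 84},
    {"translation": [0, 0, -50], "rotation": [0, 0, 0], "claw": 84},
    {"translation": [0, 0, -50], "rotation": [0, 0, 0], "claw": 84}
  ]
}}

```text
clock: 7.3
tool_pos: [0.5014, 0.1699, 0.215]
orientation: [-179.8, 0.2, -89.9]
force: [-0.6, 0.1, -0.9]
opening: 0.0839
gripper_force: 0.0
```

```bash
cat > low.py <<'E'
from fit import *
C=np.array([.5004,.1693])
def show(n):
    z=np.load(f'pics/{n}.npz'); P=cloud(z['d'],(z['f'],z['cx'],z['cy'],z['M'])); c=z['p'].astype(int)
    r=np.hypot(P[...,0]-C[0],P[...,1]-C[1])
    T=P[(r<.05)&(P[...,2]>.066)&(P[...,2]<.076)]
    B=P[(r<.06)&(P[...,2]>.01)&(P[...,2]<.015)]
    print(n,'top',cv2.minEnclosingCircle(T[:,:2].astype(np.float32)),'base',cv2.minEnclosingCircle(B[:,:2].astype(np.float32)),len(B))
    a=np.degrees(np.arctan2(P[...,1]-C[1],P[...,0]-C[0]))
    for A in range(-180,180,20):
        m=(np.abs(a-A)<10)
        row=[]
        for lo,hi in((.0285,.033),(.037,.050),(.054,.066)):
            S=r[m&(r<.045)&(P[...,2]>lo)&(P[...,2]<hi)]
            row.append((len(S),round(float(np.median(S))*1e3,1)) if len(S)>4 else None)
        if any(row): print(A,row)
E
python3 - <<'E'
from low import *
o=ctrl.get_obs();print(o['clock'],o['tool_pos'],o['orientation'])
p,d,k=shot('wrist','pics/w3.png')
shot('scene','pics/scene3.png');shot('side','pics/side3.png')
for n in('w3','scene3','side3'): show(n)
cv2.imwrite('pics/w3c.png',cv2.resize(p[100:250,220:420,::-1],(800,600),interpolation=cv2.INTER_CUBIC))
E
```

```text
7.3 [0.50136222 0.16991959 0.21499653] [-1.79807250e+02  1.50396677e-01 -8.98667548e+01]
w3 top ((0.5003443956375122, 0.16917528212070465), 0.029100943356752396) base ((0.5000476241111755, 0.16903559863567352), 0.04512566700577736) 939
-180 [(6, 31.5), None, None]
-160 [(14, 30.2), None, None]
-140 [(9, 29.0), (10, 28.7), (5, 28.7)]
-120 [None, (14, 28.6), (17, 28.7)]
-100 [None, (19, 28.7), (23, 28.8)]
-80 [None, (22, 28.7), (22, 28.8)]
-60 [None, (17, 28.8), (18, 28.9)]
-40 [None, (12, 28.8), (11, 28.9)]
40 [None, (6, 8.1), (6, 7.9)]
60 [(5, 7.6), (8, 7.9), (10, 7.8)]
80 [None, (10, 7.9), (11, 7.9)]
100 [None, (6, 7.8), (7, 8.0)]
120 [None, (10, 7.9), (9, 7.9)]
140 [None, (6, 7.8), (6, 7.8)]
160 [None, None, (5, 7.7)]
scene3 top ((0.5006177425384521, 0.16808371245861053), 0.030080394819378853) base ((0.5024734139442444, 0.1667509377002716), 0.045237764716148376) 130
-100 [None, (5, 29.4), None]
-80 [None, (8, 29.2), (8, 29.5)]
-60 [None, (16, 29.1), (15, 29.0)]
-40 [None, (23, 29.1), (19, 29.2)]
-20 [None, (20, 27.8), (19, 28.5)]
0 [(5, 24.0), (17, 28.3), (18, 28.3)]
20 [None, (14, 27.3), (14, 27.7)]
40 [(5, 25.7), (9, 27.7), (8, 27.3)]
60 [(5, 35.2), None, None]
side3 top ((0.5011700987815857, 0.1713729351758957), 0.03052552603185177) base ((0.5008898377418518, 0.17109368741512299), 0.045160770416259766) 82
-160 [(5, 35.6), None, None]
-120 [(7, 35.4), None, None]
20 [(7, 37.9), None, None]
40 [(5, 39.0), None, None]
60 [(10, 39.0), (7, 29.9), (5, 30.2)]
80 [(9, 37.3), (13, 30.0), (9, 30.1)]
100 [(8, 38.9), (11, 29.0), (14, 28.8)]
120 [(20, 36.5), (12, 28.0), (12, 28.7)]
140 [(9, 35.5), (13, 28.4), (11, 28.1)]
160 [(11, 36.7), (11, 28.1), (5, 28.4)]
```

View pics/w3c.png

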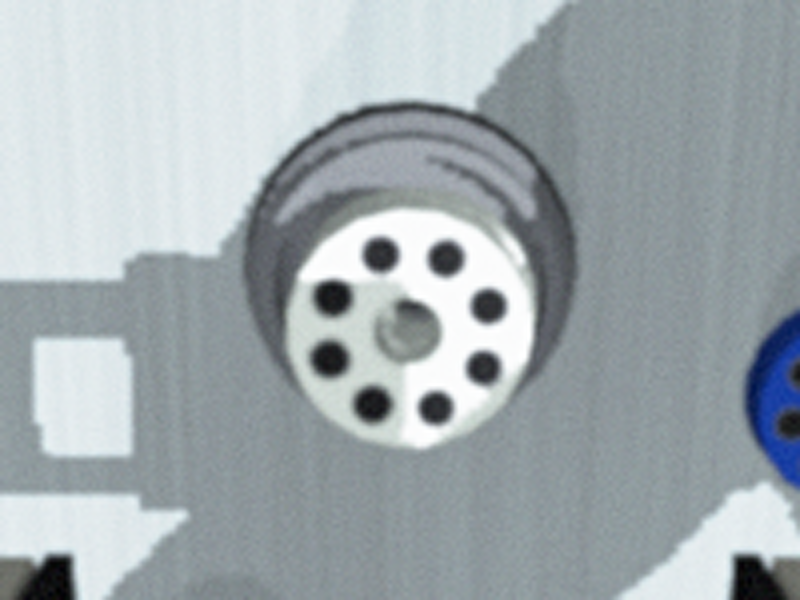

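The crop shows the top tier centred on the base, with its bore at (408,330). The radii put the lowest tier off toward about 125°, roughly (-3, +4.3) mm. Now I'll fetch the rod.

Call:
{"name": "arm_command", "arguments": {
  "steps": [
    {"translation": [35, -4, 0], "rotation": [0, 0, -1.6], "claw": 84},
    {"translation": [70, -8, 0], "rotation": [0, 0, -3.2], "claw": 84},
    {"translation": [105, -12, 0], "rotation": [0, 0, -4.8], "claw": 84},
    {"translation": [140, -16, 0], "rotation": [0, 0, -6.4], "claw": 84},
    {"translation": [175, -19, 0], "rotation": [0, 0, -8], "claw": 84}
  ]
}}

```text
clock: 7.95
tool_pos: [0.5192, -0.0072, 0.2111]
orientation: [179.8, 0.1, -49.5]
force: [0.2, -0.3, -0.9]
opening: 0.0837
gripper_force: 0.0
```

```bash
python3 -c "
from h import *
o=ctrl.get_obs();print(o['clock'],o['tool_pos'],o['orientation'],o['joint_pos'])
goto(.5388,-.1774,.20,-10.5)
"
```

```text
7.95 [ 0.51918733 -0.00715323  0.2110591 ] [ 1.79830008e+02  7.30064541e-02 -4.95301546e+01] [ 2.08793171e+01  6.59578091e+00 -1.99626951e+01 -1.31513315e-02
 -6.36261550e+01  1.95964977e+01]
shift mm [142.3  95.5  11.2] rot [ 0.028  0.026 -7.806]
```

Call:
{"name": "arm_command", "arguments": {
  "steps": [
    {"translation": [28, 19, 0], "rotation": [0, 0, -1.6], "claw": 84},
    {"translation": [57, 38, 0], "rotation": [0, 0, -3.2], "claw": 84},
    {"translation": [85, 57, 0], "rotation": [0, 0, -4.8], "claw": 84},
    {"translation": [114, 76, 0], "rotation": [0, 0, -6.4], "claw": 84},
    {"translation": [142, 95, 0], "rotation": [0, 0, -7.8], "claw": 84}
  ]
}}

```text
clock: 8.45
tool_pos: [0.5381, -0.1768, 0.2109]
orientation: [180.0, 0.2, -10.6]
force: [0.5, 0.7, 0.3]
opening: 0.0836
gripper_force: 0.0
```

Call:
{"name": "arm_command", "arguments": {
  "steps": [
    {"translation": [0, 0, 0], "rotation": [0, 0, 0], "claw": 84},
    {"translation": [0, 0, 0], "rotation": [0, 0, 0], "claw": 60},
    {"translation": [0, 0, 0], "rotation": [0, 0, 0], "claw": 60}
  ]
}}

```text
clock: 8.75
tool_pos: [0.5383, -0.175, 0.2117]
orientation: [180.0, 0.1, -10.9]
force: [0.3, -0.5, -0.1]
opening: 0.0732
gripper_force: 0.0
```

```bash
python3 - <<'E'
from h import *
o=ctrl.get_obs();print(o['clock'],o['tool_pos'],o['orientation'],o['force'])
p,d,k=shot('wrist','pics/w4.png'); P=cloud(d,k); c=p.astype(int)
m=(c.max(2)<60)&(P[...,2]>.118)&(P[...,2]<.136)&(np.hypot(P[...,0]-.54,P[...,1]+.175)<.03)
t=P[m]; print(len(t))
if len(t): print(cv2.minAreaRect(t[:,:2].astype(np.float32)),t[:,2].max(),t.mean(0))
goto(.5388,-.1774,.092,-10.5)
E
```

```text
8.75 [ 0.53833014 -0.17499095  0.21172224] [ 1.79986924e+02  1.21286691e-01 -1.09377938e+01] [ 0.25497466 -0.5360277  -0.05069157]
566
((0.5414026379585266, -0.17733170092105865), (0.012129157781600952, 0.026114845648407936), 79.02035522460938) 0.12972519049933479 [ 0.54275886 -0.17758903  0.12733027]
shift mm [  0.9   2.6 120.1] rot [ 0.001  0.015 -0.078]
```

View pics/w4.png

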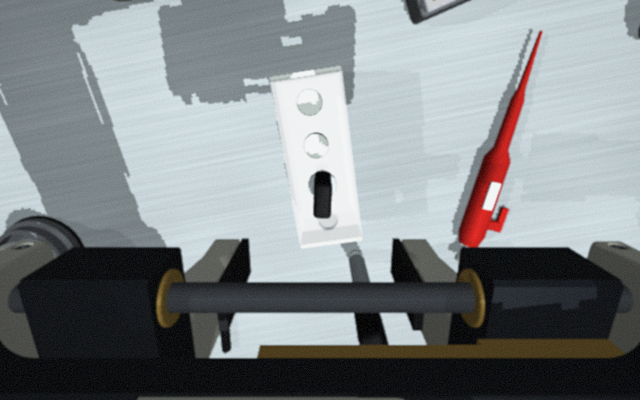

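The view shows the grip at (322,195) between the fingers, upright and lined up; the nearest tube caps at (330,220) and (315,145) are clear. I'll go down and grasp it.

Call:
{"name": "arm_command", "arguments": {
  "steps": [
    {"translation": [2, 2, 35], "rotation": [0, 0, 0], "claw": 60},
    {"translation": [2, 2, 70], "rotation": [0, 0, 0], "claw": 60},
    {"translation": [2, 2, 100], "rotation": [0, 0, 0], "claw": 60},
    {"translation": [2, 2, 118], "rotation": [0, 0, 0], "claw": 50},
    {"translation": [2, 2, 119], "rotation": [0, 0, 0], "claw": 40}
  ]
}}

```text
clock: 9.3
tool_pos: [0.5386, -0.1767, 0.0913]
orientation: [180.0, 0.3, -10.8]
force: [-0.9, 1.4, 0.4]
opening: 0.0491
gripper_force: 0.0
```

Call:
{"name": "arm_command", "arguments": {
  "steps": [
    {"translation": [0, 0, 0], "rotation": [0, 0, 0], "claw": 30},
    {"translation": [0, 0, 0], "rotation": [0, 0, 0], "claw": 20},
    {"translation": [0, 0, 0], "rotation": [0, 0, 0], "claw": 8},
    {"translation": [0, 0, 0], "rotation": [0, 0, 0], "claw": 4},
    {"translation": [0, 0, 0], "rotation": [0, 0, 0], "claw": 4}
  ]
}}

```text
clock: 9.8
tool_pos: [0.5408, -0.1777, 0.0947]
orientation: [-180.0, -0.1, -10.9]
force: [-0.6, 1.7, 3.7]
opening: 0.0135
gripper_force: 30.0
```

Call:
{"name": "arm_command", "arguments": {
  "steps": [
    {"translation": [0, 0, 0], "rotation": [0, 0, 0], "claw": 4},
    {"translation": [0, 0, 0], "rotation": [0, 0, 0], "claw": 4},
    {"translation": [0, 0, 0], "rotation": [0, 0, 0], "claw": 4},
    {"translation": [0, 0, 0], "rotation": [0, 0, 0], "claw": 4}
  ]
}}

```text
clock: 10.2
tool_pos: [0.5409, -0.1777, 0.0947]
orientation: [-180.0, -0.1, -10.9]
force: [-2.2, 1.8, 6.2]
opening: 0.0137
gripper_force: 30.0
```

Call:
{"name": "arm_command", "arguments": {
  "steps": [
    {"translation": [0, 0, -10], "rotation": [0, 0, 0], "claw": 4},
    {"translation": [0, 0, -35], "rotation": [0, 0, 0], "claw": 4},
    {"translation": [0, 0, -65], "rotation": [0, 0, 0], "claw": 4},
    {"translation": [0, 0, -95], "rotation": [0, 0, 0], "claw": 4},
    {"translation": [0, 0, -110], "rotation": [0, 0, 0], "claw": 4}
  ]
}}

```text
clock: 10.7
tool_pos: [0.5413, -0.1781, 0.2071]
orientation: [-180.0, -0.2, -10.9]
force: [0.3, -0.2, -2.1]
opening: 0.0141
gripper_force: 30.0
```

Call:
{"name": "arm_command", "arguments": {
  "steps": [
    {"translation": [0, 0, 0], "rotation": [0, 0, 0], "claw": 4},
    {"translation": [0, 0, 0], "rotation": [0, 0, 0], "claw": 4}
  ]
}}

```text
clock: 10.9
tool_pos: [0.54, -0.1777, 0.2036]
orientation: [-180.0, 0.0, -10.9]
force: [0.6, -0.1, -2.8]
opening: 0.0138
gripper_force: 30.0
```

```bash
python3 - <<'E'
from h import *
o=ctrl.get_obs();print(o['clock'],o['tool_pos'],o['orientation'],o['force'],o['moment'],o['opening'])
p,d,k=shot('wrist','pics/w5.png')
goto(.5003,.1691,.19,-10.9)
E
```

```text
10.9 [ 0.54000178 -0.17766535  0.20362814] [-1.79973700e+02  1.57915777e-02 -1.08958579e+01] [ 0.60845726 -0.13963927 -2.78371091] [-0.06751331  0.22857641  0.01934556] 0.013809707394399982
shift mm [-104.2 -333.    13.2] rot [-0.003  0.019  0.001]
```

View pics/w5.png

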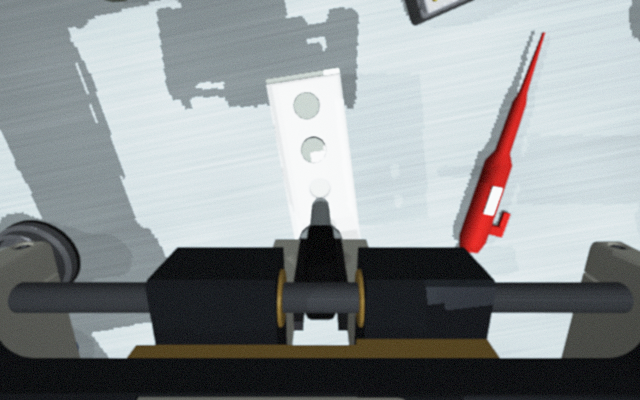

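The rod has lifted out of the rack and hangs in the fingers at (318,260). Next is carrying it over the stack.

Call:
{"name": "arm_command", "arguments": {
  "steps": [
    {"translation": [-10, -30, 0], "rotation": [0, 0, 0], "claw": 4},
    {"translation": [-23, -73, 0], "rotation": [0, 0, 0], "claw": 4},
    {"translation": [-37, -117, 0], "rotation": [0, 0, 0], "claw": 4},
    {"translation": [-51, -161, 0], "rotation": [0, 0, 0], "claw": 4},
    {"translation": [-64, -205, 0], "rotation": [0, 0, 0], "claw": 4}
  ]
}}

```text
clock: 11.45
tool_pos: [0.5149, 0.0369, 0.2026]
orientation: [179.9, 0.1, -10.9]
force: [1.4, 0.6, -1.3]
opening: 0.0141
gripper_force: 30.0
```

Call:
{"name": "arm_command", "arguments": {
  "steps": [
    {"translation": [-13, -42, 0], "rotation": [0, 0, 0], "claw": 4},
    {"translation": [-26, -84, 0], "rotation": [0, 0, 0], "claw": 4},
    {"translation": [-36, -115, 0], "rotation": [0, 0, 0], "claw": 4},
    {"translation": [-40, -128, 0], "rotation": [0, 0, 0], "claw": 4},
    {"translation": [-40, -128, 0], "rotation": [0, 0, 0], "claw": 4}
  ]
}}

```text
clock: 11.95
tool_pos: [0.5004, 0.1701, 0.2026]
orientation: [179.9, 0.1, -10.7]
force: [-0.4, 0.3, -1.3]
opening: 0.0138
gripper_force: 30.0
```

Call:
{"name": "arm_command", "arguments": {
  "steps": [
    {"translation": [0, 0, 0], "rotation": [0, 0, 0], "claw": 4},
    {"translation": [0, 0, 0], "rotation": [0, 0, 0], "claw": 4}
  ]
}}

```text
clock: 12.15
tool_pos: [0.501, 0.1677, 0.2034]
orientation: [180.0, 0.0, -10.9]
force: [0.2, 0.4, -1.3]
opening: 0.0143
gripper_force: 30.0
```

```bash
python3 - <<'E'
from fit import *
o=ctrl.get_obs();print(o['clock'],o['tool_pos'],o['orientation'],o['force']); t=o['tool_pos']
for n in('wrist','scene','side'):
    p,d,k=shot(n,f'pics/{n}6.png'); P=cloud(d,k)
    r=np.hypot(P[...,0]-t[0],P[...,1]-t[1])
    print(n)
    for h in (-.115,-.105,-.095,-.08,-.07,-.055,-.045):
        S=P[(r<.02)&(np.abs(P[...,2]-t[2]-h)<.005)]
        if len(S)>10:
            q=circ(S,.007); print(h,len(S),((q-t[:2])*1e3).round(1))
    S=P[(r<.02)&(P[...,2]>.085)]; print('minz',np.sort(S[:,2])[:3]-t[2]) if len(S) else 0
    T=P[(np.hypot(P[...,0]-.5,P[...,1]-.17)<.05)&(P[...,2]>.066)&(P[...,2]<.075)]
    if len(T): print('top',cv2.minEnclosingCircle(T[:,:2].astype(np.float32)))
goto(.5003,.1691,.19,-10.9)
E
```

```text
12.15 [0.50100911 0.16772055 0.20344804] [ 1.79951453e+02  4.03898177e-02 -1.09342203e+01] [ 0.19007245  0.44730167 -1.31174397]
wrist
-0.08 71 [-1.7 -0. ]
-0.07 78 [-1.3 -0.3]
-0.055 92 [-1.3 -0.3]
-0.045 112 [-1.2 -0.3]
minz [-0.08578233 -0.0848342  -0.08478613]
top ((0.5008053183555603, 0.16903048753738403), 0.029100241139531136)
scene
-0.08 22 [-2.6 -0.2]
-0.07 26 [-2.5 -0.5]
-0.055 25 [-2.2 -1.1]
-0.045 26 [-2.1 -0.7]
minz [-0.0878432  -0.08631839 -0.08613194]
top ((0.5006410479545593, 0.1668027639389038), 0.030589057132601738)
side
-0.08 12 [-6.3  8.8]
-0.07 16 [-5.1 11.8]
-0.055 16 [-0.1  0.9]
-0.045 16 [0.7 0.5]
minz [-0.08340081 -0.08307639 -0.0829184 ]
top ((0.50179523229599, 0.17075026035308838), 0.03028351254761219)
shift mm [-1.1 -1.  13.9] rot [ 0.002  0.002 -0.011]
```

Call:
{"name": "arm_command", "arguments": {
  "steps": [
    {"translation": [0.7, -1.8, 15], "rotation": [0, 0, 0], "claw": 4},
    {"translation": [0.7, -1.8, 30], "rotation": [0, 0, 0], "claw": 4},
    {"translation": [0.7, -1.8, 41], "rotation": [0, 0, 0], "claw": 4},
    {"translation": [0.7, -1.8, 41], "rotation": [0, 0, 0], "claw": 4},
    {"translation": [0.7, -1.8, 41], "rotation": [0, 0, 0], "claw": 4}
  ]
}}

```text
clock: 12.8
tool_pos: [0.5024, 0.1703, 0.1632]
orientation: [180.0, -0.0, -10.9]
force: [0.2, -0.1, -0.8]
opening: 0.0136
gripper_force: 30.0
```

Call:
{"name": "arm_command", "arguments": {
  "steps": [
    {"translation": [0, 0, 3], "rotation": [0, 0, 0], "claw": 4},
    {"translation": [0, 0, 6], "rotation": [0, 0, 0], "claw": 4},
    {"translation": [0, 0, 9], "rotation": [0, 0, 0], "claw": 4},
    {"translation": [0, 0, 11], "rotation": [0, 0, 0], "claw": 4},
    {"translation": [0, 0, 11], "rotation": [0, 0, 0], "claw": 4}
  ]
}}

```text
clock: 13.3
tool_pos: [0.502, 0.1704, 0.1516]
orientation: [180.0, 0.0, -10.9]
force: [0.9, -0.7, -1.2]
opening: 0.0139
gripper_force: 30.0
```

Call:
{"name": "arm_command", "arguments": {
  "steps": [
    {"translation": [0.2, 1, 2], "rotation": [0, 0, 0], "claw": 4},
    {"translation": [0.2, 1, 5], "rotation": [0, 0, 0], "claw": 4},
    {"translation": [0.2, 1, 8], "rotation": [0, 0, 0], "claw": 4},
    {"translation": [0.2, 1, 11], "rotation": [0, 0, 0], "claw": 4},
    {"translation": [0.2, 1, 11], "rotation": [0, 0, 0], "claw": 4}
  ]
}}

```text
clock: 13.8
tool_pos: [0.5019, 0.1693, 0.1404]
orientation: [180.0, 0.0, -10.9]
force: [0.9, -0.4, -1.6]
opening: 0.0142
gripper_force: 30.0
```

Call:
{"name": "arm_command", "arguments": {
  "steps": [
    {"translation": [0, 0, 3], "rotation": [0, 0, 0], "claw": 4},
    {"translation": [0, 0, 6], "rotation": [0, 0, 0], "claw": 4},
    {"translation": [0, 0, 6], "rotation": [0, 0, 0], "claw": 4}
  ]
}}

```text
clock: 14.1
tool_pos: [0.5019, 0.1693, 0.1344]
orientation: [180.0, 0.0, -10.9]
force: [0.4, -0.2, -1.2]
opening: 0.0138
gripper_force: 30.0
```

Call:
{"name": "arm_command", "arguments": {
  "steps": [
    {"translation": [0, 0, 3], "rotation": [0, 0, 0], "claw": 4},
    {"translation": [0, 0, 6], "rotation": [0, 0, 0], "claw": 4},
    {"translation": [0, 0, 9], "rotation": [0, 0, 0], "claw": 4},
    {"translation": [0, 0, 11], "rotation": [0, 0, 0], "claw": 4},
    {"translation": [0, 0, 11], "rotation": [0, 0, 0], "claw": 4}
  ]
}}

```text
clock: 14.6
tool_pos: [0.502, 0.1693, 0.1235]
orientation: [180.0, 0.0, -10.9]
force: [0.1, -1.0, -2.1]
opening: 0.0135
gripper_force: 30.0
```

Call:
{"name": "arm_command", "arguments": {
  "steps": [
    {"translation": [-1.9, -1.8, 0], "rotation": [0, 0, 0], "claw": 4},
    {"translation": [-3.8, -3.7, 0], "rotation": [0, 0, 0], "claw": 4},
    {"translation": [-3.8, -3.7, 0], "rotation": [0, 0, 0], "claw": 4},
    {"translation": [-3.8, -3.7, 0], "rotation": [0, 0, 0], "claw": 4}
  ]
}}

```text
clock: 15.0
tool_pos: [0.4991, 0.1741, 0.1241]
orientation: [-180.0, -0.0, -10.9]
force: [-0.8, -0.5, -1.7]
opening: 0.0137
gripper_force: 30.0
```

Call:
{"name": "arm_command", "arguments": {
  "steps": [
    {"translation": [0, 0, 2], "rotation": [0, 0, 0], "claw": 4},
    {"translation": [0, 0, 4], "rotation": [0, 0, 0], "claw": 4},
    {"translation": [0, 0, 6], "rotation": [0, 0, 0], "claw": 4},
    {"translation": [0, 0, 6], "rotation": [0, 0, 0], "claw": 4}
  ]
}}

```text
clock: 15.4
tool_pos: [0.4988, 0.1735, 0.1175]
orientation: [180.0, 0.0, -10.9]
force: [0.4, -0.4, -1.7]
opening: 0.0137
gripper_force: 30.0
```

The tip is below the lowest tier's top with no resistance, so it is in that bore. Going 9 mm deeper.

Call:
{"name": "arm_command", "arguments": {
  "steps": [
    {"translation": [0, 0, 2], "rotation": [0, 0, 0], "claw": 4},
    {"translation": [0, 0, 4], "rotation": [0, 0, 0], "claw": 4},
    {"translation": [0, 0, 6], "rotation": [0, 0, 0], "claw": 4},
    {"translation": [0, 0, 8], "rotation": [0, 0, 0], "claw": 4},
    {"translation": [0, 0, 9], "rotation": [0, 0, 0], "claw": 4}
  ]
}}

```text
clock: 15.9
tool_pos: [0.4989, 0.1736, 0.1086]
orientation: [180.0, 0.0, -10.9]
force: [-2.5, -0.8, -0.1]
opening: 0.0139
gripper_force: 30.0
```

Call:
{"name": "arm_command", "arguments": {
  "steps": [
    {"translation": [0, 0, 0], "rotation": [0, 0, 0], "claw": 4}
  ]
}}

```text
clock: 16.0
tool_pos: [0.4991, 0.1738, 0.1087]
orientation: [180.0, 0.0, -10.9]
force: [0.1, -0.9, -3.0]
opening: 0.0137
gripper_force: 30.0
```

Call:
{"name": "arm_command", "arguments": {
  "steps": [
    {"translation": [1.8, 1.9, 0], "rotation": [0, 0, 0], "claw": 4},
    {"translation": [3.5, 3.8, 0], "rotation": [0, 0, 0], "claw": 4},
    {"translation": [3.5, 3.8, 0], "rotation": [0, 0, 0], "claw": 4},
    {"translation": [3.5, 3.8, 0], "rotation": [0, 0, 0], "claw": 4}
  ]
}}

```text
clock: 16.4
tool_pos: [0.5024, 0.1696, 0.1092]
orientation: [-180.0, -0.0, -10.9]
force: [0.4, 0.6, -1.1]
opening: 0.0143
gripper_force: 30.0
```

Call:
{"name": "arm_command", "arguments": {
  "steps": [
    {"translation": [0, 0, 2], "rotation": [0, 0, 0], "claw": 4},
    {"translation": [0, 0, 4], "rotation": [0, 0, 0], "claw": 4},
    {"translation": [0, 0, 6], "rotation": [0, 0, 0], "claw": 4},
    {"translation": [0, 0, 8], "rotation": [0, 0, 0], "claw": 4},
    {"translation": [0, 0, 8], "rotation": [0, 0, 0], "claw": 4}
  ]
}}

```text
clock: 16.9
tool_pos: [0.5017, 0.1694, 0.1006]
orientation: [180.0, 0.0, -10.9]
force: [-0.2, -0.2, -2.0]
opening: 0.0138
gripper_force: 30.0
```

Call:
{"name": "arm_command", "arguments": {
  "steps": [
    {"translation": [0, 0, 2], "rotation": [0, 0, 0], "claw": 4},
    {"translation": [0, 0, 4], "rotation": [0, 0, 0], "claw": 4},
    {"translation": [0, 0, 6], "rotation": [0, 0, 0], "claw": 4},
    {"translation": [0, 0, 7], "rotation": [0, 0, 0], "claw": 4},
    {"translation": [0, 0, 7], "rotation": [0, 0, 0], "claw": 4}
  ]
}}

```text
clock: 17.4
tool_pos: [0.5017, 0.1696, 0.0936]
orientation: [-180.0, 0.0, -10.9]
force: [0.3, 2.1, -1.7]
opening: 0.0139
gripper_force: 30.0
```

Call:
{"name": "arm_command", "arguments": {
  "steps": [
    {"translation": [0, 0, 1], "rotation": [0, 0, 0], "claw": 4},
    {"translation": [0, 0, 2], "rotation": [0, 0, 0], "claw": 4},
    {"translation": [0, 0, 3], "rotation": [0, 0, 0], "claw": 4},
    {"translation": [0, 0, 3], "rotation": [0, 0, 0], "claw": 4}
  ]
}}

```text
clock: 17.8
tool_pos: [0.5015, 0.1692, 0.0903]
orientation: [180.0, 0.0, -10.9]
force: [1.7, 1.3, -6.0]
opening: 0.0138
gripper_force: 30.0
```

Call:
{"name": "arm_command", "arguments": {
  "steps": [
    {"translation": [0, 0, 1], "rotation": [0, 0, 0], "claw": 4},
    {"translation": [0, 0, 2], "rotation": [0, 0, 0], "claw": 4},
    {"translation": [0, 0, 2], "rotation": [0, 0, 0], "claw": 4}
  ]
}}

```text
clock: 18.1
tool_pos: [0.5017, 0.1692, 0.0897]
orientation: [180.0, -0.0, -10.9]
force: [-3.5, 0.0, 5.6]
opening: 0.0138
gripper_force: 30.0
```

Call:
{"name": "arm_command", "arguments": {
  "steps": [
    {"translation": [0, 0, 1], "rotation": [0, 0, 0], "claw": 4},
    {"translation": [0, 0, 2], "rotation": [0, 0, 0], "claw": 4},
    {"translation": [0, 0, 2], "rotation": [0, 0, 0], "claw": 4}
  ]
}}

```text
clock: 18.4
tool_pos: [0.5022, 0.1692, 0.0895]
orientation: [180.0, -0.1, -10.8]
force: [-8.6, -0.5, 23.9]
opening: 0.014
gripper_force: 30.0
```

```bash
python3 - <<'E'
from h import *
o=ctrl.get_obs();print(o['clock'],o['tool_pos'],o['force'])
p,d,k=shot('side','pics/side7.png')
P=cloud(d,k); m=(p.max(2)<60)&(np.hypot(P[...,0]-.5,P[...,1]-.169)<.03); print('z range of dark',np.nanpercentile(P[m][:,2],[0,100]))
E
```

```text
18.4 [0.50221327 0.16924909 0.08953392] [-8.62635387 -0.5166802  23.86021445]
z range of dark [0.06994591 0.53567587]
```

It stops hard at the expected height with 24 N, so the rod is home. I'll unload, open and retreat.

Call:
{"name": "arm_command", "arguments": {
  "steps": [
    {"translation": [0, 0, -1.5], "rotation": [0, 0, 0], "claw": 4},
    {"translation": [0, 0, -3], "rotation": [0, 0, 0], "claw": 4},
    {"translation": [0, 0, -3], "rotation": [0, 0, 0], "claw": 20},
    {"translation": [0, 0, -3], "rotation": [0, 0, 0], "claw": 40},
    {"translation": [0, 0, -3], "rotation": [0, 0, 0], "claw": 60}
  ]
}}

```text
clock: 18.95
tool_pos: [0.5018, 0.1693, 0.0897]
orientation: [180.0, 0.0, -10.9]
force: [0.1, 1.0, -1.0]
opening: 0.0304
gripper_force: 0.0
```

Call:
{"name": "arm_command", "arguments": {
  "steps": [
    {"translation": [0, 0, 0], "rotation": [0, 0, 0], "claw": 60},
    {"translation": [0, 0, -15], "rotation": [0, 0, 0], "claw": 60},
    {"translation": [0, 0, -45], "rotation": [0, 0, 0], "claw": 60},
    {"translation": [0, 0, -85], "rotation": [0, 0, 0], "claw": 60},
    {"translation": [0, 0, -115], "rotation": [0, 0, 0], "claw": 60}
  ]
}}

```text
clock: 19.45
tool_pos: [0.5022, 0.1695, 0.207]
orientation: [-180.0, -0.1, -10.9]
force: [0.5, 0.6, -0.4]
opening: 0.0597
gripper_force: 0.0
```

Call:
{"name": "arm_command", "arguments": {
  "steps": [
    {"translation": [0, 0, 0], "rotation": [0, 0, 0], "claw": 60},
    {"translation": [0, 0, 0], "rotation": [0, 0, 0], "claw": 60}
  ]
}}

```text
clock: 19.65
tool_pos: [0.5019, 0.1697, 0.2054]
orientation: [-179.9, -0.0, -10.9]
force: [-0.9, 0.4, -0.4]
opening: 0.0597
gripper_force: 0.0
```

```bash
python3 - <<'E'
from fit import *
o=ctrl.get_obs();print(o['clock'],o['tool_pos'],o['force'],o['opening'])
p,d,k=shot('wrist','pics/w8.png'); P=cloud(d,k); r=np.hypot(P[...,0]-.5003,P[...,1]-.1691)
for lo,hi in((.068,.0735),(.074,.08),(.115,.14)):
    S=P[(r<.035)&(P[...,2]>lo)&(P[...,2]<hi)]
    if len(S): print(lo,len(S),np.percentile(S[:,2],[5,50,95]).round(4),cv2.minEnclosingCircle(S[:,:2].astype(np.float32)))
s=shot('side','pics/s8.png')[0]
a=cv2.resize(p[60:300,160:480],(400,300)); b=cv2.resize(s[200:320,220:380],(400,300))
cv2.imwrite('pics/c8.png',np.hstack([a,b])[:,:,::-1])
E
```

```text
19.65 [0.50193595 0.16965751 0.20541471] [-0.91493423  0.42014399 -0.35230431] 0.0597232826324595
0.068 2008 [0.0682 0.0693 0.0705] ((0.5013524293899536, 0.16942261159420013), 0.02895185723900795)
0.074 153 [0.0742 0.075  0.0766] ((0.501767635345459, 0.16896526515483856), 0.013367286883294582)
0.115 662 [0.1193 0.1226 0.1238] ((0.5010387301445007, 0.1684556007385254), 0.01426988560706377)
```

View pics/c8.png

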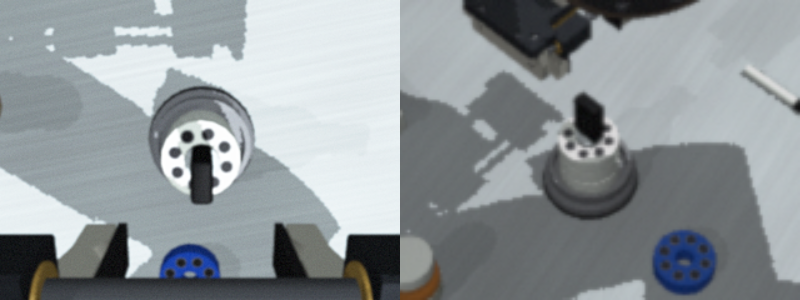

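The left half shows the upright grip at (202,175) on the squared stack. The right half shows the same from the side, at (588,120), with the stack concentric in the base. The flange top at 76 mm and grip top at 124 mm both match the home position.

```bash
python3 -c "
from plant import ctrl
print(ctrl.close_job())"
```

```text
the job is handed in; nothing more can be done
None
```

The job is handed in: the rod is home past the catch with its flange flat on the squared stack and released, after about 20 s and with at most about 24 N of measured pressing force.

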